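# Lock the blade cassette into the fruit slicer

## Robot

A 6-joint arm with a two-finger parallel gripper is mounted at the origin on the work surface. World frame = base frame: x ahead of the robot, y to its left, z up, the work surface at z = 0. Lengths are in m, angles in degrees, forces in N, time in s.
With the tool pointing down it reaches from about 0.325 to 0.9 m from the base axis. Payload 6.1 kg.
Tool frame: the origin (TCP) lies midway between the tips of the shut fingers; the grasp point (between the pads) lies 19 mm behind it; z points along the fingers, y is the direction in which the jaws open and shut (so a half turn about z gives the same grasp; the last joint's range is limited). The gripper opens to 85 mm and grips with 20 to 120 N. Pads are 22 mm wide; open, the fingers measure 114 mm over their backs; the gripper's body (76 mm by 85 mm) begins 54 mm behind the grasp point. The pads swing forward as they close: fully open they stand 13 mm farther back than shut.
Start: joints at [55.915, 12.628, 87.462, -0, 79.91, -7.225], TCP at [0.282, 0.558, 0.231] pointing down, gripper open.
Joint ranges: [-170.65, 170.65], [-52.31, 119.04], [5.05, 147.46], [-71.25, 251.25], [11.57, 151.72], [-153.62, 153.62]. Speed limits (degrees/s): [147.25, 147.25, 172.46, 180, 180, 180].

## Interface

Orientations are given as [roll, pitch, yaw] about the fixed x, y, z axes, in that order (R = Rz(yaw) Ry(pitch) Rx(roll)).
In Python, from bench import bot gives the robot as it stands.
- The arm moves only by the tool carry_out, never from a script. Its argument "steps" is a list of rows, each a list of 7 numbers: the shift along the world's x, y, z in units of 25 mm (1.0 is 25 mm), then the turn, a rotation vector about the world's x, y, z in units of 5 degrees (1.0 is 5 degrees), then the finger opening in mm, from 0 to 85.4. In form: [[x, y, z, wx, wy, wz, gripper], ...]. A call has 1 to 12 rows; each row shifts and turns the pose as measured when the row begins; what a row does not reach is not made up. A row lasts 1/12 s, in which the tool goes at most 41.7 mm and 7.16 degrees, less where a joint would pass 70% of its speed; a pose out of reach is approached as far as the arm can. A call is refused whole if a number of a shift passes 1 or a number of a turn 1, either way. A call with a gripper value outside its range is refused whole. The fingers move at their own pace and stop on an object; "squeeze" is the grip in N (left out, the last holds). Time passes only in rows, so rows that do not move let the fingers close. It gives the time, the measured TCP pose, the force and the opening at its end, in the units of the state.
- bot.sense(): the state, without advancing time (a new reading comes with each control period).
- bot.capture(name): name is "side" or "top" or "wrist"; returns the picture (420x560x3 uint8, blue, green, red); there is no depth.
- bot.camera_model(name): a dict with "mtx" (3x3 intrinsics, pixels), "k1" (the pictures are not rectified: a ray, as slopes to the right and down, at radius r is drawn at 1 + k1 r^2 times it, then the intrinsics apply), "R" (3x3) and "t" (3): a world point X has camera coordinates R X + t. Camera axes: x right, y down, z forward; pixel columns grow to the right and rows downward; lengths in m; the calibration is good to about 2 mm. A picture is of the moment at which its call begins: read the wrist's pose just before it. camera_model takes no time and is no camera call; for the wrist camera it gives the pose at the moment of the call.
- bot.finish_job(): hands the job in, once; it reports no verdict.
The state is a dict: "time_s": time; "joints": joint angles; "qd": joint speeds; "joint_torque": joint torques, N m; "tcp_pos": TCP position; "tcp_rot": TCP orientation; "ft_force": force on the tool from outside, world axes, zero at the start; "ft_torque": the same for the moment, N m; "finger_gap": opening from 0.0 (shut) to 1.0 (fully open).
Only numpy, scipy, OpenCV 4.12 (cv2) and the standard library are available. Lean on these libraries where they do the work, as an engineer would, in place of code of your own. Each camera call takes 0.05 s, during which the arm holds its last target. There are 200 camera calls.

## Task

The blade cassette is lying part-way out of the fruit slicer's bed. Push it fully home against the stop with the fingertips, without lifting it; then push the toggle clamp's handle over to the right and down, past its dead point, until it snaps into lock and holds the cassette down. Leave the other things where they are.

Things in the scene. Friction and masses are not known exactly. Their poses are not given: they have to be found in the camera images.
- slicer: low bench fruit slicer fixed to the table; aluminium bed 200 mm deep (x), 420 wide (y), top 66 mm above the table. Origin: under the bed's centre, on the table; x points away from the operator, y left, z up. A channel 122 mm wide, 18 deep runs front to back through its middle (y = 0) for the cassette, closed by a stop bar at the far end. A toggle clamp stands at the front edge, right of the channel
- cassette: the blade cassette: white frame 186 x 118 x 18 mm with a steel blade, about 0.5 kg, lying loose in the channel, pulled 20 to 40 mm out to the front. A 70 mm wide tail sticks out in front and ends in an upturned lip. Origin on its underside, 48 mm above the table; axes as the slicer's. Fully home, its origin has the slicer origin's x and y (2 mm side play). 2 to 6 N slide it
- cassette_lip (a point): middle of the cassette's front face, the one to push on, 145 mm in front of the cassette's origin; the face looks to the slicer's -x, is 70 mm wide and 38 mm tall, from 48 to 86 mm above the table
- carriage_knob (a point): centre of the black ball knob (34 mm) on the food carriage parked on the left half of the bed; the carriage is 130 mm (x) by 100 mm (y), the knob's top, its highest point, is 178 mm above the table
- clamp_handle (a joint): angle of the clamp handle, rad. 0 = fully open, handle upright; it starts at 0 to 0.15 and grows as it swings to the right (slicer's -y) and down. From about 0.95 the foot's spring resists (at most 0.6 N m); 1.24 = dead point; past it the handle snaps by itself to its stop at 1.40 = locked, 10 degrees above level. Open, it stays where it is left
- handle_pivot (a point): the handle's hinge, fixed on the slicer, 118 mm in front of and 135 mm right of the slicer's origin, 92 mm above the table; the hinge axis is the slicer's x
- handle_end (a point): free end of the handle, 125 mm from the pivot. Its last 88 mm are a black grip, 22 mm wide along the hinge axis and 14 mm thick. Fully open (joint 0), the end is 217 mm above the table, straight over the pivot; locked, it is 123 mm to the right (slicer's -y) of the pivot and 114 mm above the table
- clamp_arm_pivot (a point): hinge of the clamp's steel arm, on the slicer, 40 mm left of the handle's pivot, 88 mm above the table. The arm is 75 mm long to its foot; with the handle fully open it stands up at 64 degrees, its tip 33 mm left of this pivot and 160 mm high; locked, it lies level
- clamp_foot: spring-loaded rubber foot, 19 mm across, on the end of the clamp arm; origin in the middle of the arm's end, its underside 29 mm away square to the arm (open: it points left). When the handle goes over, it comes down on the cassette's tail, 27 mm behind the lip's front face and 20 mm right of its middle, and presses it there
- spare_cassette: a second, identical blade cassette lying on the table to the left (not used); origin and axes as the other's
- bowl: white ceramic bowl, 130 mm across, 55 mm tall, right of the slicer; origin at the centre of its underside
- punnet: empty clear plastic punnet, 110 x 140 x 55 mm, left of the slicer; origin at the centre of its underside
- jar: amber glass jar with steel cap, 84 mm across, 130 mm tall; origin at the centre of its underside
- brush: small cleaning brush, 130 mm long, lying on the right half of the slicer's bed; origin at the centre of its underside
- mango: a whole mango, about 105 x 76 x 74 mm, lying on the table; origin at the centre of its underside
- cup: steel cup, 72 mm across, 100 mm tall; origin at the centre of its underside

How it is judged (in metres and radians):
On the way, in this order (a step that is already met when the one before it is completed fails the run):
1. the cassette is home against its stop (within 4 mm) while the clamp is still open (x of cassette in the frame of slicer above -0.004 m and z of cassette in the frame of slicer between 0.044 and 0.052 m and value of joint clamp_handle below 0.6 rad), for 0.2 s.
2. the handle is past its dead point and locked, the foot pressing the cassette down (value of joint clamp_handle above 1.34 rad and contact force between clamp_foot and cassette above 8 N), for 0.2 s.
At the end, for the whole second after the job is handed in: The cassette is within 4 mm of its home position against the stop, lying flat in its channel at rest, the clamp handle is locked (joint above 1.34 rad, its stop is at 1.40) and the clamp's foot presses the cassette with more than 8 N (all of step 2 and x of cassette in the frame of slicer above -0.004 m and z of cassette in the frame of slicer between 0.044 and 0.052 m and linear speed of cassette below 0.02 m/s and velocity of joint clamp_handle below 0.1 rad/s); the robot touches nothing.
It fails at once if the cassette is lifted (more than 8 mm) or tipped out of its channel (z of cassette in the frame of slicer above 0.056 m or angle between cassette's own z axis and vertical above 0.12 rad).
It fails at once if another thing on the table or the slicer is moved by more than 30 mm (distance of any of spare_cassette, bowl, punnet, jar, brush, mango, cup from where it was at the start of the episode above 0.03 m).
It also fails if it takes over 54 s, if anything falls off the work surface, if the arm or the gripper's body presses on something with over 40 N, if the wrist force passes 120 N, or if a joint passes its speed limit or range.

## Working session

There is one attempt and no reset: what is moved stays moved. The work goes in short steps, Python scripts to look and compute and a tool call to move; the robot and the scene stay as the last step left them, time stands still between calls to the robot, and variables do not carry over. Pictures are saved under pics/ and viewed, about 8 in all and at most 12, crops included, and the job is handed in when it is done.

Besides the shell and the picture viewer there is one more tool, called after "Call:" as a command line: name --pt "numbers of a row" for each row, then --argument value for the rest. carry_out: Moves the arm, as the interface text tells. Its arguments: {"type":"object","properties":{"steps":{"type":"array","items":{"type":"array","items":{"type":"number"}}},"squeeze":{"type":"number"}},"required":["steps"]}

```bash
mkdir -p pics; ls; python3 - <<'E'
from bench import bot
import cv2
for n in ("top","side"):
    cv2.imwrite(f"pics/{n}0.png",cv2.resize(bot.capture(n),(800,600),interpolation=cv2.INTER_CUBIC))
    m=bot.camera_model(n); print(n,m)
print(bot.sense())
E
```

```text
pics
top {'mtx': array([[506.85103739,   0.        , 274.58092548],
       [  0.        , 506.85103739, 214.02511765],
       [  0.        ,   0.        ,   1.        ]]), 'k1': -0.16964707985131106, 'R': array([[-0.00367618, -0.99985107, -0.01686171],
       [-0.99605057,  0.00515702, -0.08863785],
       [ 0.0887116 ,  0.01646926, -0.99592119]]), 't': array([-0.0198242 ,  0.48940699,  1.765454  ])}
side {'mtx': array([[518.8364534 ,   0.        , 281.63323461],
       [  0.        , 518.8364534 , 215.54541471],
       [  0.        ,   0.        ,   1.        ]]), 'k1': -0.11294705377377214, 'R': array([[ 0.81985261, -0.57254127,  0.00618011],
       [-0.36383841, -0.52927329, -0.76647987],
       [ 0.44211233,  0.62615196, -0.64223859]]), 't': array([-0.42229048,  0.26147084,  1.40974698])}
{'time_s': 0.1, 'joints': array([ 5.59158302e+01,  1.26720066e+01,  8.75187747e+01,  1.06078006e-03,
        7.99070181e+01, -7.22387906e+00]), 'qd': array([-0.06839626, -0.15282046, -0.07558386, -0.05018949,  0.04353499,
       -0.06150103]), 'joint_torque': array([ 1.06321386e-03, -4.98243177e+01, -3.90547657e+01, -2.58019591e-04,
        5.66137751e-03, -1.37497501e-06]), 'tcp_pos': array([0.28207761, 0.55714021, 0.23029874]), 'tcp_rot': array([-1.79903108e+02, -1.33337062e-02,  1.53139511e+02]), 'ft_force': array([0.15645944, 0.7254266 , 0.94218575]), 'ft_torque': array([ 0.01794237, -0.01400638,  0.03139413]), 'finger_gap': 1.0030012896507863}
```

View pics/top0.png

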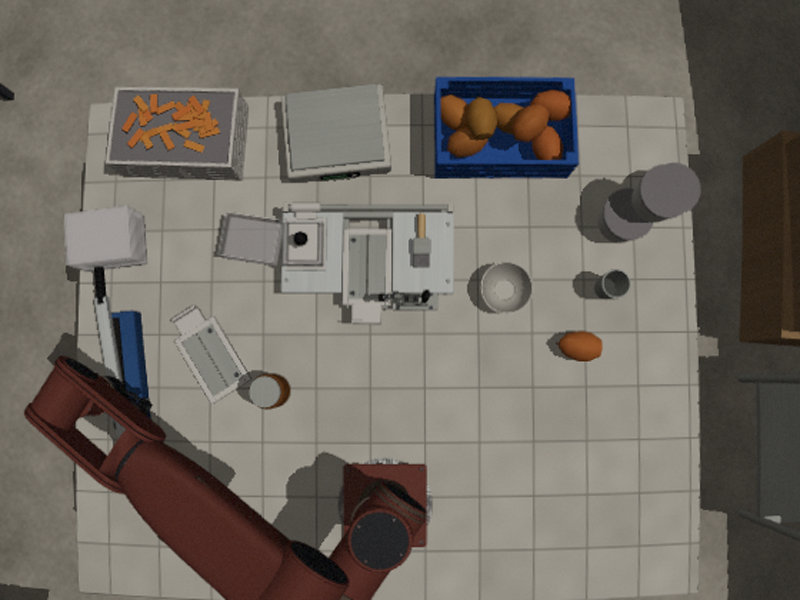

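View pics/side0.png

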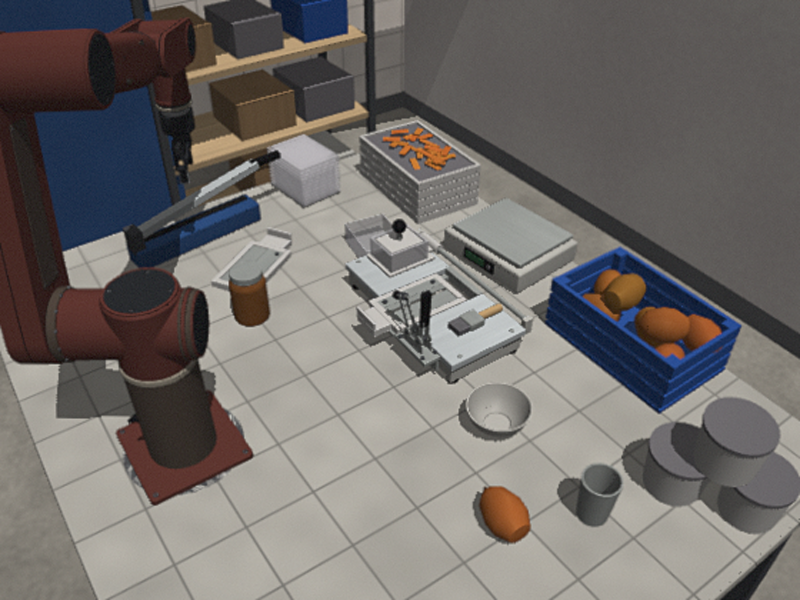

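Top view: slicer bed spans about (282–453, 205–293), the tail lip is at about (366, 322), and the bowl is at (506, 288), right of the clamp. In the side view the black handle stands upright at about (426, 305). I'll enlarge both.

```bash
cat > h.py <<'E'
import numpy as np, cv2
from bench import bot
def ray(n,uv,z,m=None):
    m=m or bot.camera_model(n)
    K=m["mtx"]; k=np.array([m["k1"],0,0,0,0.])
    p=cv2.undistortPoints(np.array([[uv]],float),K,k,None,None,None) if False else cv2.undistortPointsIter(np.array([[uv]],float),K,k,None,None,(3,50,1e-10))
    d=m["R"].T@np.r_[p[0,0],1]; c=-m["R"].T@m["t"]
    return c+d*(z-c[2])/d[2]
def proj(n,X,m=None):
    m=m or bot.camera_model(n)
    return cv2.projectPoints(np.atleast_2d(np.array(X,float)),cv2.Rodrigues(m["R"])[0],m["t"],m["mtx"],np.array([m["k1"],0,0,0,0.]))[0][:,0]
E
python3 - <<'E'
from h import *
a=bot.capture("top")[135:235,185:335]   # 150x100
b=bot.capture("side")[145:275,230:380]
cv2.imwrite("pics/t1.png",cv2.resize(a,None,fx=5.3,fy=5.3,interpolation=cv2.INTER_CUBIC))
cv2.imwrite("pics/s1.png",cv2.resize(b,None,fx=4.5,fy=4.5,interpolation=cv2.INTER_CUBIC))
E
```

```text
(no output)
```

View pics/t1.png

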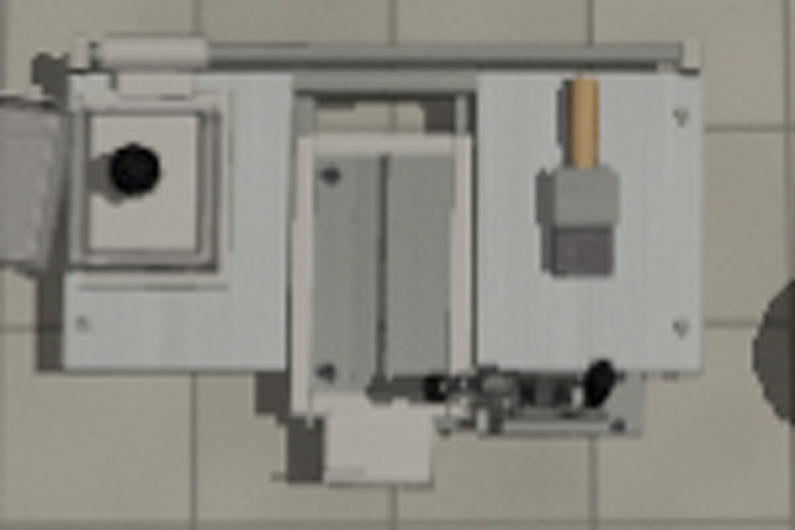

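View pics/s1.png

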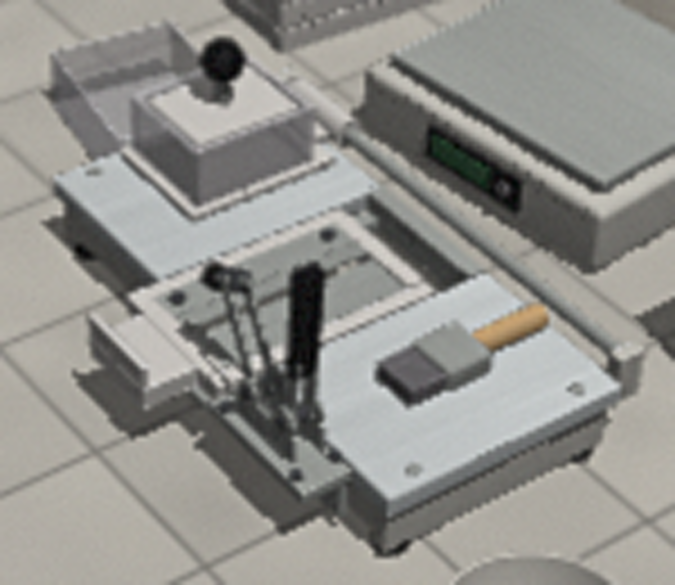

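Top crop: bed corners at about (63,370), (703,371), (703,73) and (66,73). The lip's front edge runs from (325,482) to (432,486), and the handle end is at (600,378). Side crop: handle end at (308,268), lip top front corners at (90,320) and (148,372).

```bash
python3 - <<'E'
from h import *
T=lambda p:(185+(p[0]+.5)/5.3-.5,135+(p[1]+.5)/5.3-.5)
S=lambda p:(230+(p[0]+.5)/4.5-.5,145+(p[1]+.5)/4.5-.5)
c=[ray("top",T(p),.066) for p in((63,370),(703,371),(703,73),(66,73))]
print(np.round(c,4)); 
o=np.mean(c,0); e=(c[0]+c[3]-c[1]-c[2])/2; yaw=np.arctan2(-e[0],e[1]); print(o,np.degrees(yaw))
cs=[ray("side",S(p),.066) for p in((55,183),(390,508),(622,392))]
print("side FL,FR,BR",np.round(cs,4))
R=np.array([[np.cos(yaw),-np.sin(yaw)],[np.sin(yaw),np.cos(yaw)]])
print("lip top",[ray("top",T(p),.086).round(4) for p in((325,482),(432,486))],"side",[ray("side",S(p),.086).round(4) for p in((90,320),(148,372))])
print("handle end",ray("top",T((600,378)),.214).round(4),ray("side",S((308,268)),.216).round(4))
for n,d in(("home lip",(-.145,0)),("pivot",(-.118,-.135)),("armpivot",(-.118,-.095))): print(n,o[:2]+R@d)
E
```

```text
[[ 0.5202  0.248   0.066 ]
 [ 0.5172 -0.1697  0.066 ]
 [ 0.7144 -0.1723  0.066 ]
 [ 0.7182  0.2487  0.066 ]]
[0.61752907 0.03865574 0.066     ] -0.46684884542659144
side FL,FR,BR [[ 0.5161  0.236   0.066 ]
 [ 0.5104 -0.179   0.066 ]
 [ 0.7072 -0.1804  0.066 ]]
lip top [array([0.4448, 0.0745, 0.086 ]), array([0.4419, 0.0059, 0.086 ])] side [array([0.4405, 0.0656, 0.086 ]), array([ 0.4436, -0.0017,  0.086 ])]
handle end [ 0.4974 -0.0984  0.214 ] [ 0.4976 -0.1017  0.216 ]
home lip [0.47253388 0.03983719]
pivot [ 0.49843301 -0.09537832]
armpivot [ 0.49875893 -0.05537965]
```

Call:
carry_out --pt "0.3 -1 0 0 0 0.9 0" --pt "0.3 -1 0 0 0 0.9 0" --pt "0.3 -1 0 0 0 0.9 0" --pt "0.3 -1 0 0 0 0.9 0" --pt "0.3 -1 0 0 0 0.9 0" --pt "0.3 -1 0 0 0 0.9 0" --pt "0.3 -1 0 0 0 0 0" --pt "0.3 -1 0 0 0 0 0" --pt "0.3 -1 0 0 0 0 0" --pt "0.3 -1 0 0 0 0 0" --pt "0.3 -1 0 0 0 0 0" --pt "0.3 -1 0 0 0 0 0" --squeeze 40

```text
time_s: 1.2
tcp_pos: [0.3702, 0.2472, 0.227]
tcp_rot: [-179.8, -0.2, -178.0]
ft_force: [0.6, 0.2, 0.8]
finger_gap: -0.002
```

Call:
carry_out --pt "0.1 -0.9 0 0 -0.6 -0.2 0" --pt "0.1 -0.9 0 0 -0.6 -0.2 0" --pt "0.1 -0.9 0 0 -0.6 0 0" --pt "0.1 -0.9 0 0 -0.6 0 0" --pt "0.1 -0.9 0 0 -0.6 0 0" --pt "0.1 -0.9 0 0 -0.6 0 0" --pt "0 -0.9 0 0 -0.6 0 0" --pt "0 -0.8 0 0 0 0 0" --pt "0 -0.8 0 0 0 0 0" --pt "0 0 0 0 0 0 0"

```text
time_s: 2.03
tcp_pos: [0.3859, 0.037, 0.2256]
tcp_rot: [-179.3, 22.0, 179.9]
ft_force: [-1.0, -0.3, 0.0]
finger_gap: 0.001
```

Call:
carry_out --pt "0 0 -1 0 0 0 0" --pt "0 0 -1 0 0 0 0" --pt "0 0 -1 0 0 0 0" --pt "0 0 -1 0 0 0 0" --pt "0 0 -1 0 0 0 0" --pt "0 0 -0.9 0 0 0 0" --pt "0 0 -0.5 0 0 0 0" --pt "0 0 0 0 0 0 0"

```text
time_s: 2.7
tcp_pos: [0.3923, 0.0373, 0.0675]
tcp_rot: [-179.3, 22.8, 179.5]
ft_force: [-0.6, 0.5, 0.0]
finger_gap: -0.001
```

```bash
python3 - <<'E'
from h import *
s=bot.sense(); print(s["tcp_pos"],s["ft_force"],s["joints"])
m=bot.camera_model("wrist"); w=bot.capture("wrist")
a=cv2.resize(bot.capture("side")[145:275,220:395],(800,594),interpolation=cv2.INTER_CUBIC)
cv2.imwrite("pics/w2.png",cv2.resize(w,(400,300)))
cv2.imwrite("pics/c2.png",np.vstack([np.hstack([cv2.resize(a,(400,300)),cv2.resize(w,(400,300))]),np.hstack([cv2.resize(bot.capture("top")[135:235,200:335],(400,296)),np.zeros((296,400,3),np.uint8)])]))
E
```

```text
[0.3923375  0.03734838 0.06749793] [-0.55820708  0.47187867  0.02541141] [ -7.98218386 -31.49333312 147.44497562   3.34207107  41.38368319
 -99.37126179]
```

View pics/c2.png

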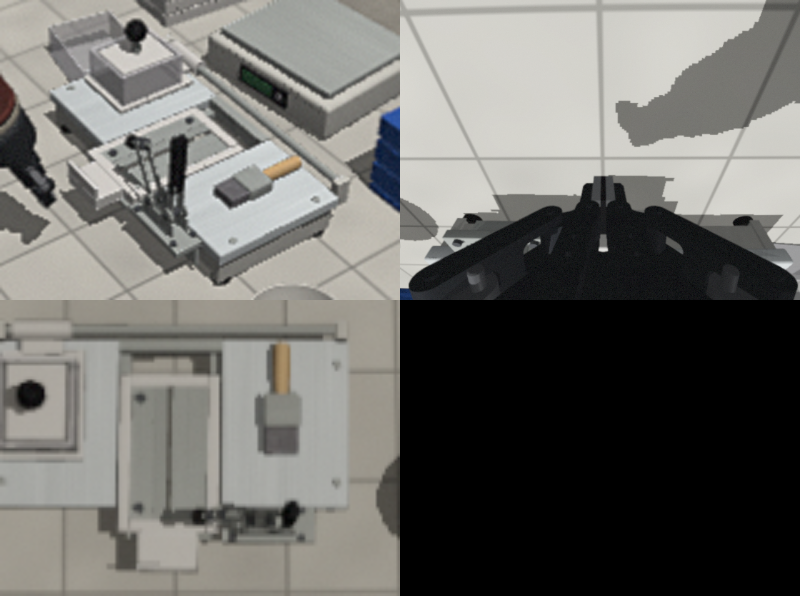

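The gripper stands clear in front of the lip, and the wrist camera faces back towards the robot. The elbow is near its range limit, so I'll go forward and feel for contact.

Call:
carry_out --pt "0.4 0 0 0 0 0 0" --pt "0.4 0 0 0 0 0 0" --pt "0.3 0 0 0 0 0 0" --pt "0.2 0 0 0 0 0 0" --pt "0 0 0 0 0 0 0"

```text
time_s: 3.27
tcp_pos: [0.4293, 0.0377, 0.075]
tcp_rot: [-179.3, 23.5, 179.6]
ft_force: [-0.3, 0.0, 1.0]
finger_gap: -0.001
```

Call:
carry_out --pt "0 0 -0.3 0 0.3 0 0" --pt "0.1 0 -0.1 0 0.1 0 0" --pt "0.2 0 0 0 0 0 0" --pt "0.2 0 0 0 0 0 0" --pt "0.2 0 0 0 0 0 0"

```text
time_s: 3.68
tcp_pos: [0.4467, 0.0382, 0.0663]
tcp_rot: [-179.2, 21.4, 179.6]
ft_force: [-3.6, 0.5, 2.7]
finger_gap: 0.001
```

Call:
carry_out --pt "0.2 0 0 0 0 0 0" --pt "0.2 0 0 0 0 0 0" --pt "0.2 0 0 0 0 0 0"

```text
time_s: 3.93
tcp_pos: [0.4626, 0.0383, 0.0663]
tcp_rot: [-179.2, 21.4, 179.6]
ft_force: [-3.5, -0.8, 1.9]
finger_gap: 0.003
```

Call:
carry_out --pt "0.15 0 0 0 0 0 0" --pt "0.15 0 0 0 0 0 0"

```text
time_s: 4.1
tcp_pos: [0.4661, 0.0386, 0.0634]
tcp_rot: [-179.3, 20.6, 179.7]
ft_force: [-32.4, -0.6, 19.7]
finger_gap: -0.001
```

Call:
carry_out --pt "0 0 0 0 0 0 0" --pt "0 0 0 0 0 0 0" --pt "-0.3 0 0.1 0 0 0 0" --pt "-0.8 0 0 0 0 0 0" --pt "-0.8 0 0.3 0 0 0 0" --pt "0 0 0 0 0 0 0"

```text
time_s: 4.6
tcp_pos: [0.4201, 0.0385, 0.0738]
tcp_rot: [-179.3, 20.7, 179.7]
ft_force: [0.9, 0.2, -0.1]
finger_gap: -0.002
```

```bash
python3 - <<'E'
from h import *
s=bot.sense(); print(s["tcp_pos"],s["ft_force"],s["joints"])
cv2.imwrite("pics/t3.png",cv2.resize(bot.capture("top")[135:235,185:335],None,fx=5.3,fy=5.3,interpolation=cv2.INTER_CUBIC))
E
```

```text
[0.42008854 0.03848031 0.07384757] [ 0.85449054  0.17932057 -0.06343128] [ -6.74824002 -23.65063747 141.47733275   2.32455995  41.51778466
 -97.74423204]
```

View pics/t3.png

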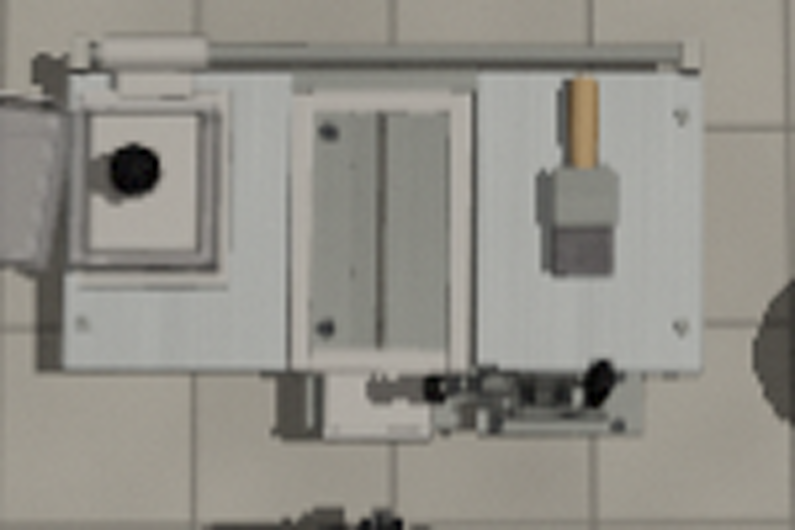

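The cassette's rear edge now meets the stop (row 92) and the lip moved from row 484 to 438, so it is home. Next is the handle, whose end is at about (600,378), still upright. I'll raise, take out the tilt and come down left of the handle.

Call:
carry_out --pt "0 0 1 0 0 0 0" --pt "0 0 1 0 0 0 0" --pt "0 0 1 0 0 0 0" --pt "0 0 1 0 0 0 0" --pt "0 0 1 0 0.6 0 0" --pt "0 0 1 0 0.6 0 0" --pt "0 0 1 0 0.6 0 0" --pt "0.5 -0.5 0.7 0 0.6 0 0" --pt "0.8 -1 0.5 0 0.6 0 0" --pt "0.8 -1 0 0 0.6 0 0" --pt "0.8 -0.8 0 0 0.6 0 0" --pt "0 0 0 0 0 0 0"

```text
time_s: 5.65
tcp_pos: [0.5092, -0.0488, 0.2891]
tcp_rot: [-179.1, -0.1, 179.7]
ft_force: [-1.2, 0.0, -0.6]
finger_gap: -0.0
```

Call:
carry_out --pt "-0.2 0 -0.9 0 0 0 0" --pt "-0.2 0 -0.9 0 0 0 0" --pt "0 0 -0.9 0 0 0 0" --pt "0 0 -0.9 0 0 0 0" --pt "0 0 0 0 0 0 0"

```text
time_s: 6.07
tcp_pos: [0.5082, -0.0524, 0.1927]
tcp_rot: [-179.0, 0.2, 179.5]
ft_force: [-0.1, -0.0, -1.9]
finger_gap: -0.0
```

```bash
python3 - <<'E'
from h import *
s=bot.sense(); print(s["tcp_pos"],s["ft_force"],s["joints"])
a=cv2.resize(bot.capture("side")[165:275,220:380],(400,275),interpolation=cv2.INTER_CUBIC)
b=cv2.resize(bot.capture("wrist"),(400,300))
cv2.imwrite("pics/c4.png",np.hstack([cv2.resize(a,(400,300)),b]))
E
```

```text
[ 0.5081566  -0.0523876   0.19265004] [-0.13004718 -0.01960347 -1.88998816] [ -14.1589349    -1.54255779  106.95209161   -0.90877047   74.1587363
 -103.39514491]
```

View pics/c4.png

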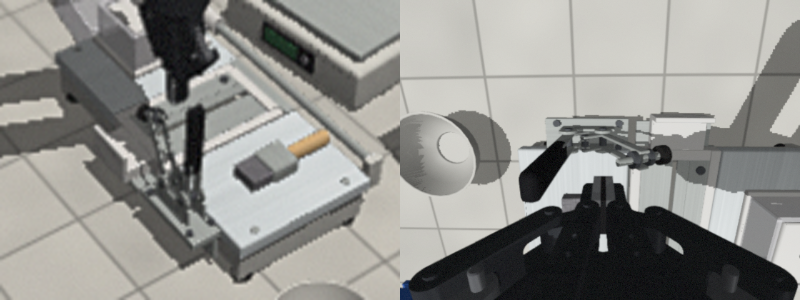

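The finger is left of the handle with the end of the grip at its height, and the arm and foot are clear. I'll correct x and push right slowly.

Call:
carry_out --pt "-0.35 0 0 0 0 0 0" --pt "0 -0.3 0.05 0 0 0 0" --pt "0 -0.3 0.05 0 0 0 0" --pt "0 -0.3 0.05 0 0 0 0"

```text
time_s: 6.5
tcp_pos: [0.5043, -0.0764, 0.2072]
tcp_rot: [-178.8, 1.1, 179.7]
ft_force: [-0.8, 0.3, -0.7]
finger_gap: -0.004
```

Call:
carry_out --pt "-0.2 -0.2 -0.3 0 -0.2 0 0" --pt "-0.1 -0.2 -0.2 0 0 0 0" --pt "0 -0.2 0 0 0 0 0"

```text
time_s: 6.75
tcp_pos: [0.4994, -0.0951, 0.1995]
tcp_rot: [-178.7, 2.6, 179.6]
ft_force: [-0.3, 0.5, -0.3]
finger_gap: -0.001
```

Call:
carry_out --pt "0 -0.35 -0.1 0 -0.1 0 0" --pt "0 -0.35 -0.1 0 -0.1 0 0" --pt "0 -0.35 -0.15 0 -0.1 0 0" --pt "0 -0.3 -0.2 0 -0.1 0 0"

```text
time_s: 7.08
tcp_pos: [0.501, -0.1332, 0.1875]
tcp_rot: [-178.6, 5.0, 179.6]
ft_force: [0.3, 0.1, 1.4]
finger_gap: 0.001
```

Call:
carry_out --pt "0 -0.3 -0.2 0 0.2 0 0" --pt "0 -0.3 -0.25 0 0.2 0 0" --pt "0 -0.25 -0.3 0 0.2 0 0" --pt "0 -0.2 -0.3 0 0.2 0 0"

```text
time_s: 7.42
tcp_pos: [0.5006, -0.1643, 0.1596]
tcp_rot: [-178.5, 0.8, 179.5]
ft_force: [0.6, 0.6, 1.3]
finger_gap: -0.001
```

```bash
python3 - <<'E'
from h import *
s=bot.sense(); print(s["tcp_pos"],s["ft_force"])
a=cv2.resize(bot.capture("side")[165:275,220:380],(400,275),interpolation=cv2.INTER_CUBIC)
b=cv2.resize(bot.capture("wrist"),(400,300))
cv2.imwrite("pics/c5.png",np.hstack([cv2.resize(a,(400,300)),b]))
E
```

```text
[ 0.50061239 -0.16434785  0.159553  ] [0.60583427 0.61517761 1.27141692]
```

View pics/c5.png

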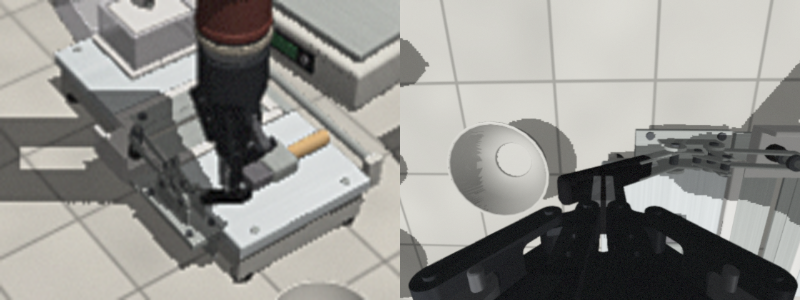

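The handle is over at roughly 0.9 rad with the fingertips bearing on the grip near its end. Continuing round the arc past the dead point.

Call:
carry_out --pt "-0.1 -0.15 -0.3 0 0 0 0" --pt "-0.05 -0.15 -0.35 0 0 0 0" --pt "0 -0.1 -0.35 0 0 0 0" --pt "0 -0.1 -0.35 0 0 0 0"

```text
time_s: 7.85
tcp_pos: [0.4991, -0.179, 0.1257]
tcp_rot: [-178.3, 1.0, 179.5]
ft_force: [0.0, 0.2, -0.3]
finger_gap: -0.002
```

No force is left at about 1.3 rad, so it has probably snapped over. I'll back off straight up and look.

Call:
carry_out --pt "0 0 0 0 0 0 0" --pt "0 0 0.8 0 0 0 0" --pt "0 0 1 0 0 0 0" --pt "-0.5 0 1 0 0 0 0" --pt "-1 0 1 0 0 0 0" --pt "-1 0 1 0 0 0 0" --pt "-1 0 0.5 0 0 0 0" --pt "-1 0 0 0 0 0 0" --pt "0 0 0 0 0 0 0"

```text
time_s: 8.6
tcp_pos: [0.3757, -0.1746, 0.2541]
tcp_rot: [-178.8, 0.2, 179.7]
ft_force: [-0.5, -0.2, 0.1]
finger_gap: -0.001
```

```bash
python3 - <<'E'
from h import *
s=bot.sense(); print(s["tcp_pos"],s["ft_force"])
im=bot.capture("side")
a=cv2.resize(im[165:275,220:380],(400,300),interpolation=cv2.INTER_CUBIC)
t=bot.capture("top"); b=cv2.resize(t[135:235,200:335],(400,300),interpolation=cv2.INTER_CUBIC)
c=cv2.resize(bot.capture("wrist"),(400,300))
# predicted handle end for angle th, slicer origin mean of both views
P=np.array([.4975,-.099,.092])
for th in(1.1,1.24,1.4):
    e=P+.125*np.array([0,-np.sin(th),np.cos(th)]); u=proj("top",e)[0]; v=proj("side",e)[0]
    print(th,"top crop",((u-[200,135])*[400/135,3]).round(),"side crop",((v-[220,165])*[2.5,300/110]).round())
cv2.imwrite("pics/c6.png",np.vstack([np.hstack([a,b]),np.hstack([c,cv2.resize(t,(400,300))])]))
E
```

```text
[ 0.37569478 -0.17460455  0.25409288] [-0.50825525 -0.20702708  0.13974001]
1.1 top crop [389. 218.] side crop [253. 216.]
1.24 top crop [394. 220.] side crop [256. 232.]
1.4 top crop [397. 222.] side crop [258. 249.]
```

View pics/c6.png

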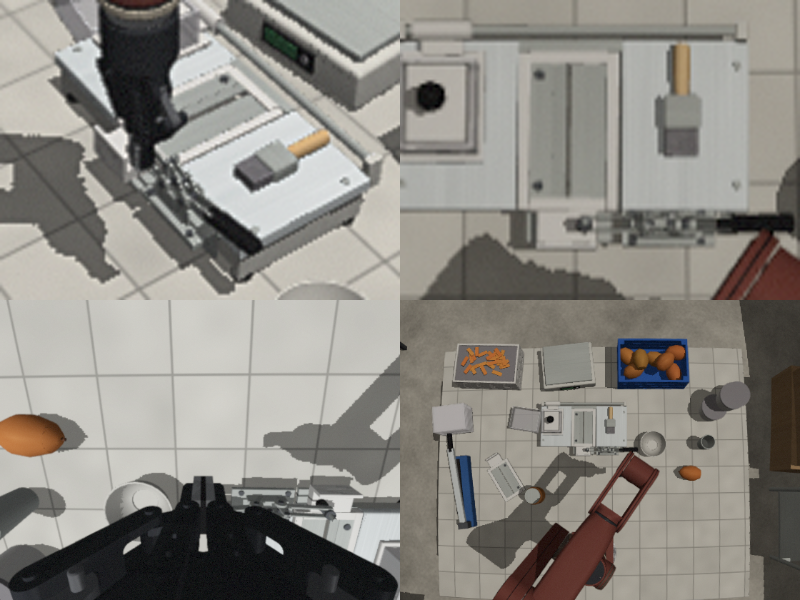

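The handle end is at about (258,246) in the side crop, which matches 1.40 rad (258,249) and not 1.24 (256,232). The foot lies on the tail, the cassette's rear edge is still against the stop, and the arm is clear.

```bash
python3 -c "
from bench import bot
print(bot.finish_job())"
```

```text
the job is handed in; nothing more can be done
None
```

I pushed the cassette home with the shut fingertips, then swung the clamp handle over past its dead point until it locked. I moved the arm clear and handed the job in at about 9 s; no verdict was reported.

- **Cassette:** it slid at about 3.5 N and hit the stop at about 32 N. That force was close to the 40 N limit set for the arm and gripper body. Pictures taken before and after clamping show its rear edge against the stop.
- **Clamp:** the handle end in the last side picture matches 1.40 rad (locked), not 1.24 (dead point). The force on the tool had dropped to zero, and the foot lies on the cassette's tail. I couldn't measure the foot's force directly, so "above 8 N" is inferred from the lock.
- **Other things:** none of them look moved in the last pictures, and the arm was touching nothing.
- **Disagreement:** the top and side cameras differed by about 6–12 mm on the slicer's position, mostly sideways. I found the contacts by feel instead, and it did not affect the result.

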